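# Switch off the bench at the power strip

### The arm

A 6-joint arm with a two-finger parallel gripper is mounted at the origin on the work surface. World frame = base frame: x ahead of the robot, y to its left, z up, the work surface at z = 0. Lengths are in m, angles in rad, forces in N, time in s.
With the tool pointing down it reaches from about 0.35 to 0.775 m from the base axis. Payload 7.3 kg.
Tool frame: the origin (TCP) lies on the front face of the gripper's body, between the roots of the fingers; the fingertips stand ahead of it and the grasp point (between the pads) lies 47 mm ahead of it (finger_overhang is the z of the fingertips in the tool frame, in m); z points along the fingers, y is the line along which they close (so a half turn about z gives the same grasp; the last joint's range is limited). The gripper opens to 92 mm and grips with 3 to 60 N. Pads are 19 mm wide; open, the fingers measure 130 mm over their backs; the gripper's body (75 mm by 190 mm) begins 47 mm behind the grasp point.
Start: joints at [1.134, 0.342, 1.524, -0, 1.275, -0.146], TCP at [0.151, 0.503, 0.292] pointing down, gripper open.
Joint ranges: [-2.53, 2.53], [-0.77, 2.02], [0.04, 2.7], [-1, 4.14], [0.28, 2.66], [-3.11, 3.11]. Speed limits (rad/s): [2.57, 2.57, 3.14, 3.14, 3.14, 3.14].

### API

Orientations are given as [roll, pitch, yaw] about the fixed x, y, z axes, in that order (R = Rz(yaw) Ry(pitch) Rx(roll)).
In Python, from cell import * gives the robot as it stands. The module is installed in compiled form; this text tells all that it offers.
- The arm moves only by the tool arm_command, never from a script. Its argument "series" is a list of rows, each an object of numbers: "x", "y", "z": the shift along the tool's x, y, z in mm; "rx", "ry", "rz": the turn, a rotation vector about the tool's x, y, z in degrees. A call has 1 to 20 rows; each row is the pose to reach, as a shift and turn from the pose commanded when the call began, along the tool's axes at that moment; what a row does not reach only later rows make up. A row lasts 1/10 s, in which the tool goes at most 50 mm and 8.59 degrees, less where a joint would pass 70% of its speed; a pose out of reach is approached as far as the arm can. A call with a gripper value outside its range is refused whole. "hand" is the finger opening in mm, from 0 to 91.8, set as the call begins (left out, the last holds). The fingers move at their own pace and stop on an object; "squeeze" is the grip in N (left out, the last holds). Time passes only in rows, so rows that repeat a pose let the fingers close. It gives the time, the measured TCP pose, the force, the opening and the grip force at its end, in the units of the state.
- observe(): the state, without advancing time (a new reading comes with each control period).
- read_camera(name): name is "side" or "top"; returns a dict with "pixels" (420x560x3 uint8, blue, green, red), "K" (3x3 intrinsics, pixels), "k1" (the pictures are not rectified: a ray, as slopes to the right and down, at radius r is drawn at 1 + k1 r^2 times it, then the intrinsics apply), "rvec" (rotation vector, rad) and "tvec" (3), from world to camera coordinates, as OpenCV has them. Camera axes: x right, y down, z forward; pixel columns grow to the right and rows downward; lengths in m; the calibration is good to about 2 mm. A picture is of the moment at which its call begins. There is no depth.
- hand_in(): hands the job in; it is judged then, once.
Trained networks look in a picture, given as the dict that the camera call returned (one of the last four; its "shot" number tells which), for a name from the list of things; names that differ only in an ending like _2 or _b are one class to them, and where a whole thing is asked for, a point or a joint stands for the part that bears it (a point fixed in the world has none). Each returns a list of dicts, best first, with "confidence" (0 to 1); they miss things now and then, are a little off and sometimes report something else, mostly with a low value. They report only what shows in the picture. A call takes as long as a camera call.
- boxes_of(picture, query): "point" ([x, y, z] in m, in world coordinates, good to about 4 mm: the middle of the surface that is visible of it).
- trace(picture, query): "pixels" (420x560 bool, what is visible of it).
- mark_of(picture, query): "point" ([x, y, z] in m, in world coordinates, good to about 4 mm: a listed point, or the origin of a listed thing).
The state is a dict: "time": time; "qpos": joint angles; "qvel": joint speeds; "joint_efforts": joint torques, N m; "tool_pos": TCP position; "tool_rot": TCP orientation; "contact_force": force on the tool from outside, world axes, zero at the start; "torque": the same for the moment, N m; "opening": finger opening in m; "grip_force": force on a finger pad.
Only numpy, scipy, OpenCV 4.12 (cv2) and the standard library are available. Lean on these libraries where they do the work, as an engineer would, in place of code of your own. Each camera call takes 0.05 s, during which the arm holds its last target. There are 200 camera calls.

### The job

Shut the bench down for the evening at the switched power strip, with light fingertip taps on the raised front ends of the rockers: first switch off the saw (tall round plug), let the extractor run on for a couple of seconds to clear its hose, then switch off the extractor (low round plug) and last of all the lamp (slim flat plug). Leave the charger (square power brick) on, keep off the plugs, and do not move the things lying about.

Things in the scene. Friction and masses are not known exactly. Their poses are not given: they have to be found in the camera images.
- strip: Switched power strip fixed flat on the bench, 95 mm deep, 280 mm long, top 46 mm high: four aluminium units of 62 mm in a row, in changing order. Origin on the bench under its middle; y runs along the strip, x from its front (robot side: row of black rockers) to its back (row of black plugs, then the cable slot). Each rocker is in line with the plug it switches.
- saw_unit: The unit of the strip that feeds the saw, known by its tall round rubber plug (38 mm across, 62 mm high, tapering to a stem, flex leaving over its top). Origin under the unit's middle, 6 mm above the bench; axes as the strip's; the unit's top is at z = 40 mm. Rocker axis along y at x = -27 mm, plug axis at x = +21 mm.
- saw_plug: The saw's plug: tall round rubber plug (38 mm across, 62 mm high, tapering to a stem, flex leaving over its top). Origin on the strip's top at the unit's middle (the plug itself stands 21 to 24 mm behind that along x). Fixed; not to be touched.
- saw_rocker (a joint): Rocker, 31 mm front to back, 22 mm wide, a shallow V. 0 = on: front half up at 24 degrees, front edge 9 mm above the strip's top, back half level. 0.42 rad = off: front half level, 3 mm above the strip's top, back half up. Sprung over centre: about 3.5 N on the front edge starts it; past 0.21 rad (3 mm down) it snaps over by itself and stays. Never push over 20 N.
- saw_tip (a point): Point on top of the saw rocker's front half, 2 mm short of its front edge, in the middle of its width: press here, downwards, to switch off. It sinks 5.5 mm from on to off.
- extractor_unit: The unit of the strip that feeds the extractor, known by its low round right-angled plug (a 39 mm disc only 19 mm high, flex leaving level towards the back). Origin under the unit's middle, 6 mm above the bench; axes as the strip's; the unit's top is at z = 40 mm. Rocker axis along y at x = -27 mm, plug axis at x = +21 mm.
- extractor_plug: The extractor's plug: low round right-angled plug (a 39 mm disc only 19 mm high, flex leaving level towards the back). Origin on the strip's top at the unit's middle (the plug itself stands 21 to 24 mm behind that along x). Fixed; not to be touched.
- extractor_rocker (a joint): Rocker, 31 mm front to back, 22 mm wide, a shallow V. 0 = on: front half up at 24 degrees, front edge 9 mm above the strip's top, back half level. 0.42 rad = off: front half level, 3 mm above the strip's top, back half up. Sprung over centre: about 3.5 N on the front edge starts it; past 0.21 rad (3 mm down) it snaps over by itself and stays. Never push over 20 N.
- extractor_tip (a point): Point on top of the extractor rocker's front half, 2 mm short of its front edge, in the middle of its width: press here, downwards, to switch off. It sinks 5.5 mm from on to off.
- lamp_unit: The unit of the strip that feeds the lamp, known by its slim flat two-pin plug (32 mm front to back, 13.5 mm wide, 38 mm high). Origin under the unit's middle, 6 mm above the bench; axes as the strip's; the unit's top is at z = 40 mm. Rocker axis along y at x = -27 mm, plug axis at x = +21 mm.
- lamp_plug: The lamp's plug: slim flat two-pin plug (32 mm front to back, 13.5 mm wide, 38 mm high). Origin on the strip's top at the unit's middle (the plug itself stands 21 to 24 mm behind that along x). Fixed; not to be touched.
- lamp_rocker (a joint): Rocker, 31 mm front to back, 22 mm wide, a shallow V. 0 = on: front half up at 24 degrees, front edge 9 mm above the strip's top, back half level. 0.42 rad = off: front half level, 3 mm above the strip's top, back half up. Sprung over centre: about 3.5 N on the front edge starts it; past 0.21 rad (3 mm down) it snaps over by itself and stays. Never push over 20 N.
- lamp_tip (a point): Point on top of the lamp rocker's front half, 2 mm short of its front edge, in the middle of its width: press here, downwards, to switch off. It sinks 5.5 mm from on to off.
- charger_unit: The unit of the strip that feeds the charger, known by its square power brick (54 x 50 mm, 38 mm high). Origin under the unit's middle, 6 mm above the bench; axes as the strip's; the unit's top is at z = 40 mm. Rocker axis along y at x = -27 mm, plug axis at x = +21 mm.
- charger_plug: The charger's plug: square power brick (54 x 50 mm, 38 mm high). Origin on the strip's top at the unit's middle (the plug itself stands 21 to 24 mm behind that along x). Fixed; not to be touched.
- charger_rocker (a joint): Rocker, 31 mm front to back, 22 mm wide, a shallow V. 0 = on: front half up at 24 degrees, front edge 9 mm above the strip's top, back half level. 0.42 rad = off: front half level, 3 mm above the strip's top, back half up. Sprung over centre: about 3.5 N on the front edge starts it; past 0.21 rad (3 mm down) it snaps over by itself and stays. Never push over 20 N.
- charger_tip (a point): Point on top of the charger rocker's front half, 2 mm short of its front edge, in the middle of its width: press here, downwards, to switch off. It sinks 5.5 mm from on to off.
- glue: White glue bottle, 60 mm across, 170 mm high, loose. Origin under its middle.
- screwdriver: Screwdriver 200 mm long, 26 mm thick handle, lying loose on the bench in front of the strip. Origin under its middle, handle to its -x.
- sanding_block: Cork sanding block 110 x 65 x 37 mm, loose, in front of the strip. Origin under its middle.
- jar: Open steel cup 74 mm across, 85 mm high, loose. Origin under its middle.

How it is judged:
By the outcome, as a careful person would: the job done as asked, in the order asked, and still so for the second after the job is handed in, with the robot touching nothing.
It also fails if it takes over 48 s, if anything falls off the work surface, if the arm or the gripper's body presses on something with over 40 N, if the wrist force passes 120 N, or if a joint passes its speed limit or range.

## Working session

There is one attempt and no reset: what is moved stays moved. The work goes in short steps, Python scripts to look and compute and a tool call to move; the robot and the scene stay as the last step left them, time stands still between calls to the robot, and variables do not carry over. Pictures are saved under pics/ and viewed, at most 10 in all, crops included, and the job is handed in when it is done.

Besides the shell and the picture viewer there is one more tool, called as name(argument=value, ...) on one line, values as JSON. arm_command: Moves the arm, as the interface text tells. Its arguments: {"type":"object","properties":{"series":{"type":"array"},"hand":{"type":"number"},"squeeze":{"type":"number"}},"required":["series"]}

```bash
mkdir -p pics; python3 - <<'E'
from cell import *
import cv2,numpy as np
s=observe();print(s['time'],s['tool_pos'],s['tool_rot'],s['opening'],s.keys())
for c in ['top','side']:
    p=read_camera(c);cv2.imwrite(f'pics/{c}0.png',p['pixels'])
    for q in ['strip','saw_tip','extractor_tip','lamp_tip','charger_tip','saw_unit','extractor_unit','lamp_unit','charger_unit','saw_plug','extractor_plug','lamp_plug','charger_plug','glue','screwdriver','sanding_block','jar']:
        print(c,q,[(np.round(d['point'],4).tolist(),round(d['confidence'],2)) for d in mark_of(p,q)[:2]])
E
```

```text
0.0 [0.15037616 0.50267613 0.29154105] [-3.14003516e+00 -2.38175715e-04  2.85076580e+00] 0.09185980461135032 dict_keys(['time', 'qpos', 'qvel', 'joint_efforts', 'tool_pos', 'tool_rot', 'contact_force', 'torque', 'grip_force', 'opening'])
top strip []
top saw_tip [([0.5204, 0.1343, 0.0513], 0.73)]
top extractor_tip [([0.5219, 0.0123, 0.0535], 0.5), ([0.5573, -0.0529, 0.0065], 0.37)]
top lamp_tip [([0.5216, 0.0734, 0.0568], 0.47), ([0.5613, 0.1381, 0.0082], 0.28)]
top charger_tip [([0.5254, -0.0505, 0.0535], 0.7)]
top saw_unit [([0.5643, 0.1358, 0.0087], 0.8), ([0.5594, -0.053, 0.0036], 0.62)]
top extractor_unit [([0.5576, 0.0122, 0.0043], 0.7)]
top lamp_unit [([0.5632, 0.0726, 0.0062], 0.82), ([0.5594, -0.0518, 0.0059], 0.6)]
top charger_unit [([0.566, 0.0112, 0.0498], 0.7), ([0.5619, -0.05, 0.0068], 0.58)]
top saw_plug [([0.5601, 0.141, 0.0475], 0.93)]
top extractor_plug [([0.5634, 0.0142, 0.0473], 0.56)]
top lamp_plug []
top charger_plug [([0.5655, -0.0517, 0.0465], 0.92)]
top glue [([0.6165, 0.278, 0.0007], 0.93)]
top screwdriver [([0.4236, 0.1384, -0.0017], 0.72)]
top sanding_bloc
[... 316 characters left out ...]
 0.0566], 0.55)]
side saw_unit [([0.5573, 0.1376, 0.0061], 0.88)]
side extractor_unit []
side lamp_unit [([0.5601, 0.0737, 0.0035], 0.83)]
side charger_unit [([0.5586, -0.0495, 0.0088], 0.82)]
side saw_plug [([0.5611, 0.1312, 0.0427], 0.74), ([0.6232, 0.2712, -0.0006], 0.46)]
side extractor_plug [([0.563, 0.0067, 0.0459], 0.69), ([0.424, 0.1398, -0.004], 0.59)]
side lamp_plug [([0.5591, 0.0734, 0.0482], 0.52)]
side charger_plug [([0.562, -0.0518, 0.0446], 0.61)]
side glue [([0.622, 0.2712, -0.0012], 0.94)]
side screwdriver [([0.4233, 0.1375, -0.0021], 0.55)]
side sanding_block [([0.395, -0.1209, -0.0001], 0.92), ([0.5616, -0.0515, 0.0441], 0.54)]
side jar [([0.6036, -0.1884, -0.0003], 0.75)]
```

View pics/top0.png

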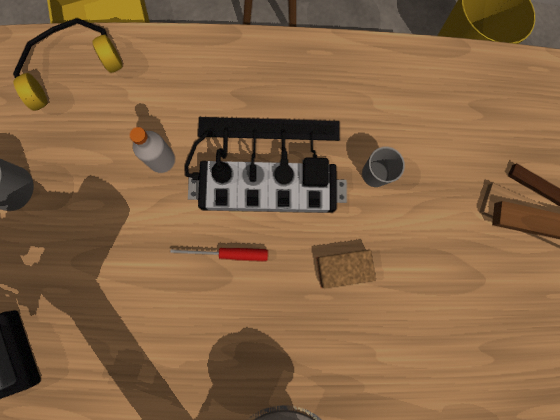

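View pics/side0.png

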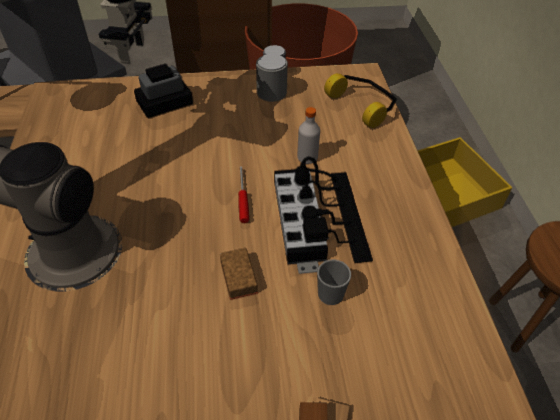

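The top view shows four units at columns 222, 253, 284 and 315, with rockers at about row 198 and plugs at about row 172. The brick is on the right. The screwdriver (220,252), block (346,268), bottle (152,150) and cup (383,167) are clear of the rockers. I'll zoom in to tell the three round and slim plugs apart.

```bash
python3 - <<'E'
import cv2,numpy as np
a=cv2.imread('pics/top0.png')[110:225,180:350];b=cv2.imread('pics/side0.png')[145:275,250:380]
f=lambda i:cv2.convertScaleAbs(cv2.resize(i,(400,int(i.shape[0]*400/i.shape[1])),interpolation=cv2.INTER_CUBIC),alpha=1.8,beta=25)
a,b=f(a),f(b);o=np.zeros((400,800,3),np.uint8);o[:a.shape[0],:400]=a;o[:b.shape[0],400:]=b[:400]
cv2.imwrite('pics/zoom.png',o)
E
```

```text
(no output)
```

View pics/zoom.png

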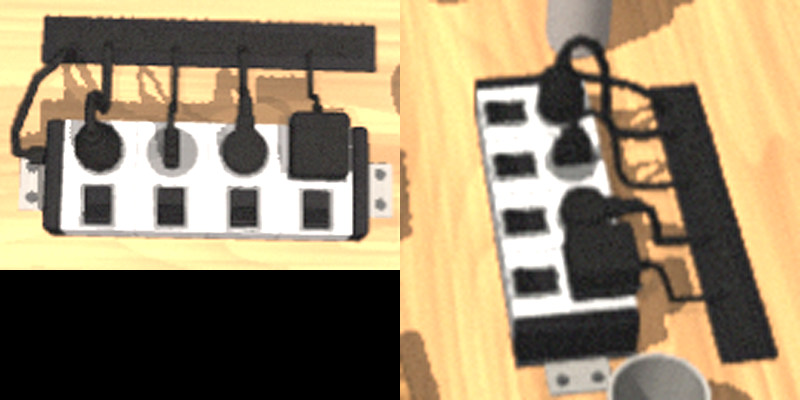

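The zoom settles the order from left to right (+y to −y):
- Saw: tall, with the flex looped over the top.
- Lamp: slim, on a pale socket.
- Extractor: low disc with a level flex.
- Charger: the brick.

The network points agree with this.

I'll tap with closed fingers, with the tool leaning back 20° towards the robot so the body stays clear of the plugs.

```bash
cat > h.py <<'E'
from cell import *
import cell,numpy as np
from scipy.spatial.transform import Rotation as R
L=getattr(cell,'finger_overhang',None)
T=np.radians(20)
G=R.from_matrix(np.array([[-np.cos(T),0,np.sin(T)],[0,1,0],[-np.sin(T),0,-np.cos(T)]]))
low=np.array([.0095,0,L or 0])   # robot-side edge of the closed fingertips, tool frame
def go(p,rot=G):
    s=observe();C=R.from_euler('xyz',s['tool_rot'])
    d=C.inv().apply(np.array(p)-rot.apply(low)-s['tool_pos'])*1e3
    return np.round(d,1),np.round((C.inv()*rot).as_rotvec(degrees=True),2)
def edge():
    s=observe();C=R.from_euler('xyz',s['tool_rot'])
    return np.round(s['tool_pos']+C.apply(low),4),np.round(s['contact_force'],2),s['time']
E
python3 -c "
from h import *
print(L,[n for n in dir(cell) if n[0]!='_'][:40]);print(G.as_matrix());print(edge(),go([.521,.135,.12]),go([.521,.135,.075]))"
```

```text
0.0655 ['IKError', 'boxes_of', 'finger_overhang', 'hand_in', 'mark_of', 'observe', 'read_camera', 'trace']
[[-0.93969262  0.          0.34202014]
 [ 0.          1.          0.        ]
 [-0.34202014  0.         -0.93969262]]
(array([0.1414, 0.5057, 0.2267]), array([ 0.02, -1.21,  0.46]), 1.8) (array([-447.5, -250.2,  107.4]), array([ -2.9 , -19.86, -16.49])) (array([-447.5, -250.2,  152.4]), array([ -2.9 , -19.86, -16.49]))
```

arm_command(series=[{"x": -45, "y": -25, "z": 6, "rx": -0.4, "ry": -3, "rz": -2.4}, {"x": -90, "y": -50, "z": 12, "rx": -0.8, "ry": -6, "rz": -5}, {"x": -134, "y": -75, "z": 18, "rx": -1.3, "ry": -9, "rz": -7.4}, {"x": -179, "y": -100, "z": 24, "rx": -1.7, "ry": -12, "rz": -10}, {"x": -224, "y": -125, "z": 30, "rx": -2.1, "ry": -15, "rz": -12.4}, {"x": -268, "y": -150, "z": 36, "rx": -2.5, "ry": -18, "rz": -15}, {"x": -313, "y": -175, "z": 42, "rx": -2.9, "ry": -19.86, "rz": -16.49}, {"x": -358, "y": -200, "z": 48, "rx": -2.9, "ry": -19.86, "rz": -16.49}, {"x": -403, "y": -225, "z": 54, "rx": -2.9, "ry": -19.86, "rz": -16.49}, {"x": -447.5, "y": -250, "z": 60, "rx": -2.9, "ry": -19.86, "rz": -16.49}, {"x": -447.5, "y": -250, "z": 60, "rx": -2.9, "ry": -19.86, "rz": -16.49}, {"x": -447.5, "y": -250, "z": 85, "rx": -2.9, "ry": -19.86, "rz": -16.49}, {"x": -447.5, "y": -250, "z": 107, "rx": -2.9, "ry": -19.86, "rz": -16.49}, {"x": -447.5, "y": -250, "z": 130, "rx": -2.9, "ry": -19.86, "rz": -16.49}, {"x": -447.5, "y": -250, "z": 150, "rx": -2.9, "ry": -19.86, "rz": -16.49}, {"x": -447.5, "y": -250, "z": 150, "rx": -2.9, "ry": -19.86, "rz": -16.49}, {"x": -447.5, "y": -250, "z": 150, "rx": -2.9, "ry": -19.86, "rz": -16.49}], hand=0, squeeze=5)

```text
time: 3.5
tool_pos: [0.5077, 0.1352, 0.1425]
tool_rot: [-3.141, 0.349, -3.142]
contact_force: [-0.9, -0.7, -0.2]
opening: 0.0007
grip_force: 0.0
```

```bash
python3 - <<'E'
from h import *
import cv2
print(edge(),observe()['opening'],go([.521,.1355,.066]),go([.521,.1355,.051]))
p=read_camera('top');t=read_camera('side')
for q in (p,t):
  for n in ('saw_tip','lamp_tip','extractor_tip','charger_tip'):
    print(n,[(np.round(d['point'],4).tolist(),round(d['confidence'],2)) for d in mark_of(q,n)[:1]])
f=lambda i:cv2.resize(i,(400,400),interpolation=cv2.INTER_CUBIC)
cv2.imwrite('pics/z2.png',cv2.convertScaleAbs(np.hstack([f(p['pixels'][120:250,180:310]),f(t['pixels'][130:260,240:370])]),alpha=1.6,beta=20))
E
```

```text
(array([0.5212, 0.1352, 0.0777]), array([-0.93, -0.68, -0.22]), 3.5) 0.0006550207799104113 (array([ 4.2,  0.3, 10.9]), array([-0.01, -0.01,  0.  ])) (array([ 9.3,  0.3, 25. ]), array([-0.01, -0.01,  0.  ]))
saw_tip []
lamp_tip []
extractor_tip [([0.5237, 0.0151, 0.0541], 0.56)]
charger_tip [([0.5262, -0.0495, 0.0539], 0.77)]
saw_tip [([0.5208, 0.1344, 0.0546], 0.39)]
lamp_tip [([0.5213, 0.0791, 0.0527], 0.57)]
extractor_tip [([0.4216, 0.1394, -0.0055], 0.62)]
charger_tip [([0.522, -0.0476, 0.0598], 0.52)]
```

View pics/z2.png

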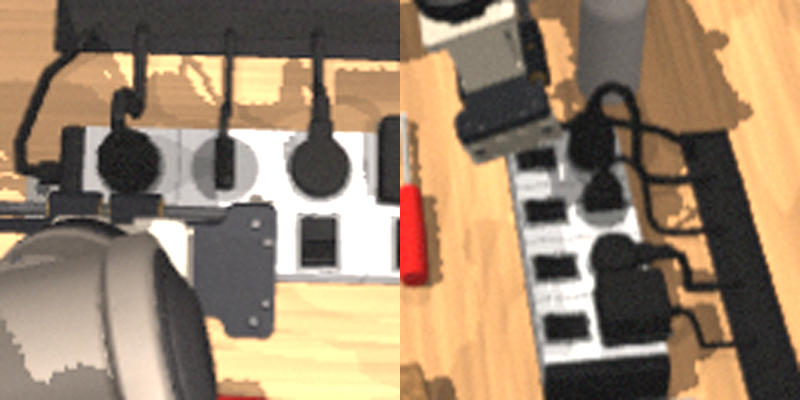

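The fingertips hang over the saw rocker: edge at about (520,150) in the right half, with the body clear of the plugs. Now the slow descent.

arm_command(series=[{"x": 2.4, "y": 0.3, "z": 6.5}, {"x": 4.8, "y": 0.3, "z": 13}, {"x": 6.7, "y": 0.3, "z": 18.4}, {"x": 7.1, "y": 0.3, "z": 19.7}, {"x": 7.5, "y": 0.3, "z": 20.7}, {"x": 7.9, "y": 0.3, "z": 21.6}, {"x": 8.2, "y": 0.3, "z": 22.6}, {"x": 8.5, "y": 0.3, "z": 23.5}, {"x": 8.9, "y": 0.3, "z": 24.4}, {"x": 8.9, "y": 0.3, "z": 24.4}])

```text
invalid input
```

```bash
python3 -c "
from h import *
print(edge())"
```

```text
(array([0.5211, 0.1352, 0.0777]), array([ 0.53, -0.8 ,  0.5 ]), 4.0)
```

arm_command(series=[{"x": 2.4, "y": 0.3, "z": 6.5, "rx": 0, "ry": 0, "rz": 0}, {"x": 4.8, "y": 0.3, "z": 13, "rx": 0, "ry": 0, "rz": 0}, {"x": 6.7, "y": 0.3, "z": 18.4, "rx": 0, "ry": 0, "rz": 0}, {"x": 7.1, "y": 0.3, "z": 19.7, "rx": 0, "ry": 0, "rz": 0}, {"x": 7.5, "y": 0.3, "z": 20.7, "rx": 0, "ry": 0, "rz": 0}, {"x": 7.9, "y": 0.3, "z": 21.6, "rx": 0, "ry": 0, "rz": 0}, {"x": 8.2, "y": 0.3, "z": 22.6, "rx": 0, "ry": 0, "rz": 0}, {"x": 8.5, "y": 0.3, "z": 23.5, "rx": 0, "ry": 0, "rz": 0}, {"x": 8.9, "y": 0.3, "z": 24.4, "rx": 0, "ry": 0, "rz": 0}, {"x": 8.9, "y": 0.3, "z": 24.4, "rx": 0, "ry": 0, "rz": 0}])

```text
time: 5.0
tool_pos: [0.5078, 0.1355, 0.1164]
tool_rot: [3.141, 0.35, 3.141]
contact_force: [0.5, -0.4, -0.6]
opening: 0.0002
grip_force: 0.0
```

```bash
python3 -c "
from h import *
print(edge())"
```

```text
(array([0.5213, 0.1355, 0.0516]), array([ 0.48, -0.4 , -0.59]), 5.0)
```

arm_command(series=[{"x": 0.2, "y": 0, "z": 0.5, "rx": 0, "ry": 0, "rz": 0}, {"x": 0.3, "y": 0, "z": 0.9, "rx": 0, "ry": 0, "rz": 0}, {"x": 0.3, "y": 0, "z": 0.9, "rx": 0, "ry": 0, "rz": 0}])

```text
time: 5.3
tool_pos: [0.5077, 0.1355, 0.1152]
tool_rot: [-3.142, 0.349, 3.141]
contact_force: [0.4, 0.3, -0.5]
opening: 0.0007
grip_force: 0.0
```

arm_command(series=[{"x": 0.2, "y": 0, "z": 0.5, "rx": 0, "ry": 0, "rz": 0}, {"x": 0.3, "y": 0, "z": 0.9, "rx": 0, "ry": 0, "rz": 0}, {"x": 0.3, "y": 0, "z": 0.9, "rx": 0, "ry": 0, "rz": 0}])

```text
time: 5.6
tool_pos: [0.5076, 0.1355, 0.1143]
tool_rot: [-3.142, 0.349, 3.142]
contact_force: [1.0, 0.3, 0.4]
opening: 0.0004
grip_force: 0.1
```

arm_command(series=[{"x": -5, "y": 0, "z": -14, "rx": 0, "ry": 0, "rz": 0}, {"x": -15, "y": 0, "z": -40, "rx": 0, "ry": 0, "rz": 0}, {"x": -15, "y": 0, "z": -40, "rx": 0, "ry": 0, "rz": 0}])

```text
time: 5.9
tool_pos: [0.5098, 0.1358, 0.1602]
tool_rot: [3.141, 0.355, 3.141]
contact_force: [0.7, -0.3, -0.6]
opening: 0.0001
grip_force: 0.0
```

```bash
cat >> h.py <<'E'
import cv2
def pic(n):
    t=read_camera('side')
    cv2.imwrite(n,cv2.convertScaleAbs(cv2.resize(t['pixels'][155:255,265:340],(600,600),interpolation=cv2.INTER_CUBIC)[:,:],alpha=2.2,beta=40))
E
python3 -c "
from h import *
print(edge());pic('pics/s3.png')"
```

```text
(array([0.5236, 0.1359, 0.0955]), array([ 0.67, -0.27, -0.56]), 5.9)
```

View pics/s3.png

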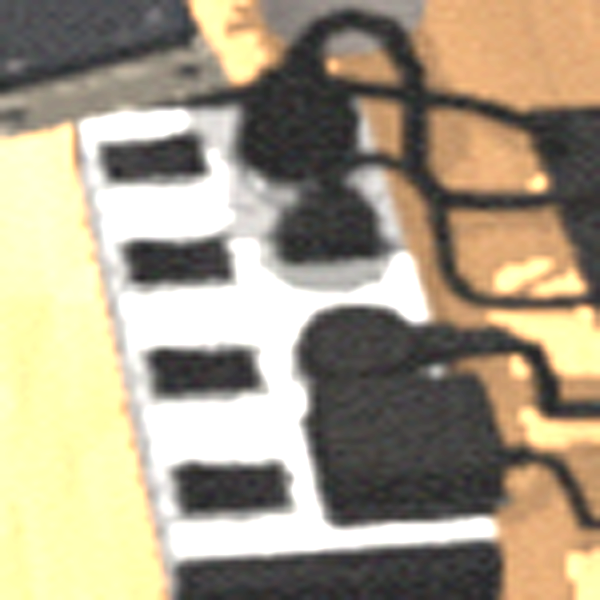

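The view has clipped too far to show the rocker's state. I'll compare the dark tones with the first picture.

```bash
python3 - <<'E'
from h import *
a=cv2.imread('pics/side0.png')
t=read_camera('side')['pixels'];p=read_camera('top')['pixels'];cv2.imwrite('pics/side1.png',t);cv2.imwrite('pics/top1.png',p)
f=lambda i:cv2.convertScaleAbs(cv2.resize(i[170:245,270:310],(320,600),interpolation=cv2.INTER_NEAREST),alpha=4,beta=-60)
cv2.imwrite('pics/c4.png',np.hstack([f(a),f(t)]))
E
```

```text
(no output)
```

View pics/c4.png

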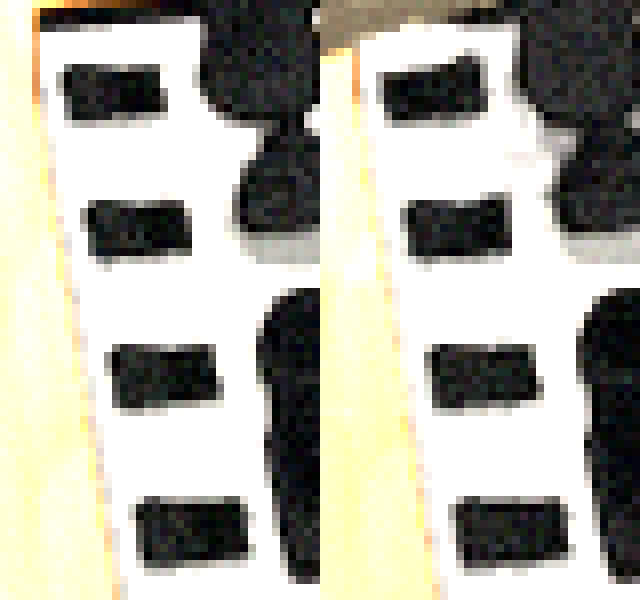

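Right half against left: the saw rocker (rows 57–125) now has its front end sunk and its back corner raised, so the saw is off. The other three are unchanged apart from a slight shadow by the lamp. Next is the extractor.

```bash
python3 - <<'E'
from h import *
print(edge(),go([.5215,.0122,.095]),go([.5215,.0122,.064]),go([.5215,.0122,.051]))
a=cv2.imread('pics/side0.png').astype(int).sum(2)//3;b=cv2.imread('pics/side1.png').astype(int).sum(2)//3
for i in (a,b): print(i[193:197,279:296])
E
```

```text
(array([0.5211, 0.1354, 0.0919]), array([-0.62, -0.39,  0.01]), 6.05) (array([  -1.4, -123.2,   -2.8]), array([-0.01, -0.03, -0.  ])) (array([   9.2, -123.2,   26.4]), array([-0.01, -0.03, -0.  ])) (array([  13.6, -123.2,   38.6]), array([-0.01, -0.03, -0.  ]))
[[148 148 147 146 148 148 147 144 132 134 136 122 125 129 135 145 146]
 [132 129 110 101 103 105 107 108 103  98  96  76  78  83 102 139 148]
 [103  82  44  24  24  31  40  46  56  45  40  30  29  36  78 136 147]
 [ 98  51  14   3   1   4  10   6  14  12  14  13  12  18  58 116 144]]
[[131 132 131 130 133 131 131 129 118 122 121 124 114  87  75  81  83]
 [117 112  96  88  92  93  95  95  90  86  86  65  50  45  57  77  85]
 [ 92  72  40  21  24  32  33  38  54  41  35  21  15  21  42  79 120]
 [ 87  47  12   1   2   9   2   7   9  11  10   9   6  13  40  92 145]]
```

arm_command(series=[{"x": -1, "y": -40, "z": -3, "rx": 0, "ry": 0, "rz": 0}, {"x": -1, "y": -80, "z": -3, "rx": 0, "ry": 0, "rz": 0}, {"x": -1, "y": -123, "z": -3, "rx": 0, "ry": 0, "rz": 0}, {"x": -1, "y": -123, "z": -3, "rx": 0, "ry": 0, "rz": 0}, {"x": -1, "y": -123, "z": -3, "rx": 0, "ry": 0, "rz": 0}, {"x": -1, "y": -123, "z": -3, "rx": 0, "ry": 0, "rz": 0}, {"x": -1, "y": -123, "z": -3, "rx": 0, "ry": 0, "rz": 0}, {"x": -1, "y": -123, "z": -3, "rx": 0, "ry": 0, "rz": 0}, {"x": -1, "y": -123, "z": -3, "rx": 0, "ry": 0, "rz": 0}, {"x": -1, "y": -123, "z": -3, "rx": 0, "ry": 0, "rz": 0}, {"x": 2.5, "y": -123, "z": 8, "rx": 0, "ry": 0, "rz": 0}, {"x": 6, "y": -123, "z": 18, "rx": 0, "ry": 0, "rz": 0}, {"x": 9.2, "y": -123, "z": 26.4, "rx": 0, "ry": 0, "rz": 0}, {"x": 11.3, "y": -123, "z": 32.2, "rx": 0, "ry": 0, "rz": 0}, {"x": 11.9, "y": -123, "z": 34, "rx": 0, "ry": 0, "rz": 0}, {"x": 12.4, "y": -123, "z": 35.4, "rx": 0, "ry": 0, "rz": 0}, {"x": 12.9, "y": -123, "z": 36.8, "rx": 0, "ry": 0, "rz": 0}, {"x": 13.4, "y": -123, "z": 38, "rx": 0, "ry": 0, "rz": 0}, {"x": 13.8, "y": -123, "z": 39.1, "rx": 0, "ry": 0, "rz": 0}, {"x": 13.8, "y": -123, "z": 39.1, "rx": 0, "ry": 0, "rz": 0}])

```text
time: 8.05
tool_pos: [0.5083, 0.0125, 0.1155]
tool_rot: [3.142, 0.349, 3.141]
contact_force: [-0.7, 0.8, -0.0]
opening: 0.0001
grip_force: 0.0
```

arm_command(series=[{"x": 0.2, "y": 0, "z": 0.5, "rx": 0, "ry": 0, "rz": 0}, {"x": 0.2, "y": 0, "z": 0.5, "rx": 0, "ry": 0, "rz": 0}])

```text
time: 8.25
tool_pos: [0.5083, 0.0125, 0.1149]
tool_rot: [-3.142, 0.349, 3.141]
contact_force: [0.5, -0.4, 0.9]
opening: 0.0005
grip_force: 0.0
```

arm_command(series=[{"x": -5, "y": 0, "z": -14, "rx": 0, "ry": 0, "rz": 0}, {"x": -15, "y": 0, "z": -40, "rx": 0, "ry": 0, "rz": 0}, {"x": -15, "y": 0, "z": -40, "rx": 0, "ry": 0, "rz": 0}, {"x": -15, "y": 0, "z": -40, "rx": 0, "ry": 0, "rz": 0}])

```text
time: 8.65
tool_pos: [0.5089, 0.0125, 0.1581]
tool_rot: [-3.141, 0.35, -3.142]
contact_force: [-0.6, -0.4, 0.7]
opening: 0.0006
grip_force: 0.0
```

```bash
python3 - <<'E'
from h import *
a=cv2.imread('pics/side0.png');b=cv2.imread('pics/side1.png')
t=read_camera('side')['pixels'];cv2.imwrite('pics/side2.png',t)
f=lambda i:cv2.convertScaleAbs(cv2.resize(i[170:245,275:308],(264,600),interpolation=cv2.INTER_NEAREST),alpha=4,beta=-60)
cv2.imwrite('pics/c5.png',np.hstack([f(a),f(b),f(t)]))
print(edge(),go([.5215,.0745,.095]),go([.5215,.0745,.064]),go([.5215,.0745,.0505]))
E
```

```text
(array([0.5219, 0.0126, 0.0926]), array([ 0.48, -0.2 , -0.14]), 8.7) (array([-0.4, 62. , -2.4]), array([ 0.  , -0.03, -0.  ])) (array([10.2, 61.9, 26.8]), array([ 0.  , -0.03, -0.  ])) (array([14.8, 61.9, 39.5]), array([ 0.  , -0.03, -0.  ]))
```

View pics/c5.png

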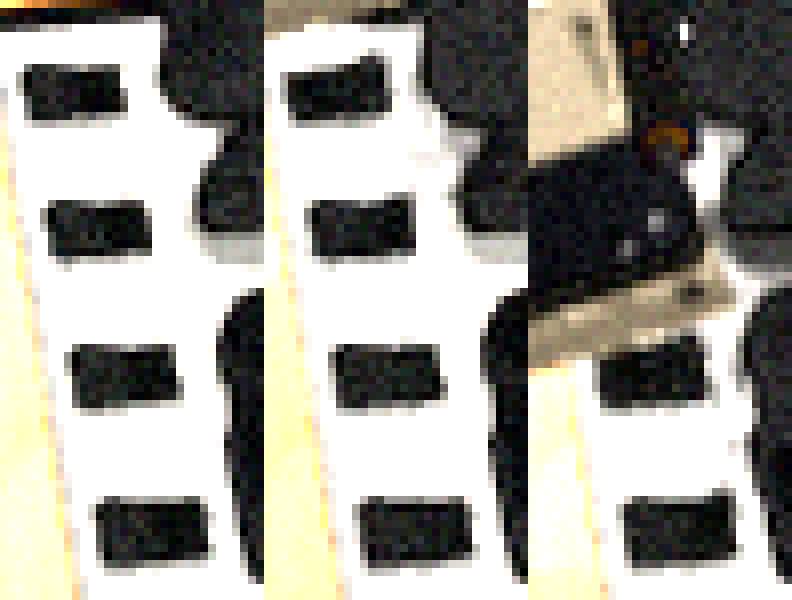

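The extractor rocker (rows 335–405) seems to have tipped, but the gripper's shadow blurs it. I'll back off for a clean look before the lamp.

arm_command(series=[{"x": 0, "y": -40, "z": -25, "rx": 0, "ry": 0, "rz": 0}, {"x": 0, "y": -80, "z": -50, "rx": 0, "ry": 0, "rz": 0}, {"x": 0, "y": -120, "z": -75, "rx": 0, "ry": 0, "rz": 0}, {"x": 0, "y": -160, "z": -100, "rx": 0, "ry": 0, "rz": 0}, {"x": 0, "y": -200, "z": -120, "rx": 0, "ry": 0, "rz": 0}, {"x": 0, "y": -240, "z": -120, "rx": 0, "ry": 0, "rz": 0}, {"x": 0, "y": -240, "z": -120, "rx": 0, "ry": 0, "rz": 0}, {"x": 0, "y": -240, "z": -120, "rx": 0, "ry": 0, "rz": 0}])

```text
time: 9.5
tool_pos: [0.4671, -0.2277, 0.2691]
tool_rot: [3.139, 0.347, 3.139]
contact_force: [-0.5, 0.2, 0.0]
opening: 0.0009
grip_force: 0.0
```

```bash
python3 - <<'E'
from h import *
a=cv2.imread('pics/side0.png')
t=read_camera('side')['pixels'];p=read_camera('top')['pixels'];cv2.imwrite('pics/side3.png',t);cv2.imwrite('pics/top3.png',p)
f=lambda i:cv2.convertScaleAbs(cv2.resize(i[170:245,275:308],(264,600),interpolation=cv2.INTER_NEAREST),alpha=4,beta=-60)
g=lambda i:cv2.convertScaleAbs(cv2.resize(i[185:215,205:331],(252*3//1,180),interpolation=cv2.INTER_NEAREST),alpha=4,beta=-60)[:,:264]
cv2.imwrite('pics/c6.png',np.hstack([f(a),f(t)]))
print(edge(),go([.5215,.0745,.1]))
E
```

```text
(array([ 0.4807, -0.2261,  0.2045]), array([-0.49,  0.37,  0.2 ]), 9.6) (array([ -2.7, 300.5, 112.8]), array([ 0.12, -0.12, -0.01]))
```

View pics/c6.png

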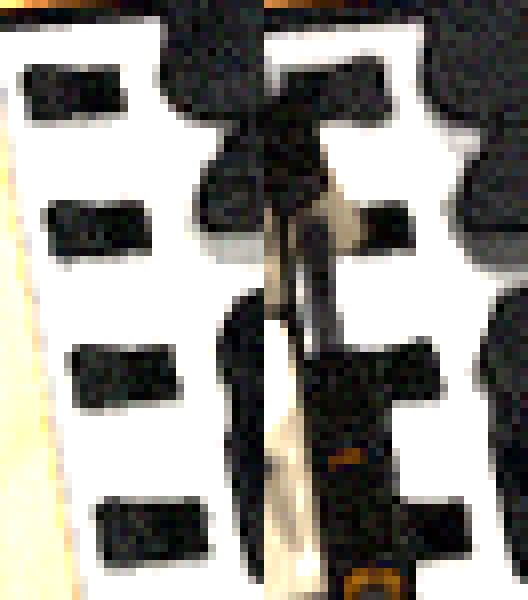

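The arm hides part of the view. Comparing the pixels will be more exact.

```bash
python3 - <<'E'
import cv2,numpy as np
m=lambda n:cv2.imread(f'pics/{n}.png').astype(int).mean(2).astype(int)
np.set_printoptions(linewidth=200)
for nm,(r,c) in dict(saw=(176,285),ext=(211,291),chg=(230,295)).items():
  for n in ('side0','side3','side2'): print(nm,n);print(m(n)[r:r+5,c:c+9])
print('top columns: saw lamp ext chg')
for n in ('top0','top3'):
  i=m(n); print(n); print(np.array([i[184:212,c-3:c+4].mean(1).astype(int) for c in (222,253,284,315)]))
E
```

```text
saw side0
[[144 129 135 138 130 141 147 150 146]
 [114  92  93  91  87 107 141 149 146]
 [ 57  42  41  35  38  75 135 147 138]
 [ 16  16  12   8  20  85 137 148 124]
 [ 10   9  12  10  22  78 140 147 120]]
saw side3
[[92 76 69 71 77 92 92 95 93]
 [58 36 32 30 47 74 90 95 90]
 [12  5  7  5 24 62 88 93 88]
 [ 3  6  6  3 14 61 90 94 80]
 [ 5  5  4  5 13 55 88 93 75]]
saw side2
[[62 30 17 22 20 15  9 12  5]
 [64 35 11 10 11 12  3 12  4]
 [67 40 18  5  4 13 14  7  6]
 [69 46 15  9 13  7  9  5 10]
 [73 55 24 10  8  9 10 11  8]]
ext side0
[[135 123 125 129 128 129 143 148 148]
 [106  81  88  78  81  84 109 140 147]
 [ 59  44  38  32  27  47  86 138 147]
 [ 15  14  11  12  12  35  94 139 147]
 [ 11  11   8  12   7  31  92 141 148]]
ext side3
[[157 144 133 118 122 146 163 170 169]
 [101  77  64  39  48 104 131 162 172]
 [ 31  20  13  10  14  65 102 159 170]
 [ 13  14   8  10   7  34 112 163 166]
 [ 14  11  14  12   7  25 108 165 141]]
ext side2
[[72 57 59 47 49 69 85 87 87]
 [62 42 43 23 19 51 73 82 87]
 [26 12  9  4  7 34 62 84 83]
 [ 8  8 11 11  7 22 56 81 87]
 [ 9 14 10 13  5 21 74 87 86]]
[... 880 characters left out ...]
89]
 [ 65 101 137 160 154 103  61  23  22  21  22  22  22  19   7  13  10  13  11  12  23  13  42 101 105  98  84  80]
 [ 11  11  40 103 151 155  97  38  22  23  21  24  22  22  19  11  11  11  12  14  10  21  17  54 112 135  86  84]]
top3
[[ 68 106 108 106  70  38   8  10  11   8  10   8   9   9  13  15  14  15  15  15  15  35  87 110  98  95  91 143]
 [ 66 103 173 179 166 108  25  25  25  24  26  26  23  12  14  15  16  15  16  14  12  34  86 122 133  98  97 103]
 [ 43  70  97 125 150 120  84  13  33  32  33  32  31  30  29  13  26  26  27  26  27  28  40  87 121 112  97  92]
 [ 11  14  47 118 172 176 110  45  27  26  28  28  27  27  23  15  15  13  14  15  16  25  21  63 127 153  99  97]]
```

The numbers settle it. The extractor's front half in the top view went from about 12 to 26 (now level). The rear corners of the saw and extractor have risen in the side view, and the charger is unchanged. Now the lamp.

arm_command(series=[{"x": 0, "y": 45, "z": 5, "rx": 0, "ry": 0, "rz": 0}, {"x": 0, "y": 90, "z": 10, "rx": 0, "ry": 0, "rz": 0}, {"x": 0, "y": 135, "z": 20, "rx": 0, "ry": 0, "rz": 0}, {"x": -2.7, "y": 180, "z": 40, "rx": 0, "ry": 0, "rz": 0}, {"x": -2.7, "y": 220, "z": 65, "rx": 0, "ry": 0, "rz": 0}, {"x": -2.7, "y": 260, "z": 90, "rx": 0, "ry": 0, "rz": 0}, {"x": -2.7, "y": 300, "z": 112, "rx": 0, "ry": 0, "rz": 0}, {"x": -2.7, "y": 300, "z": 112, "rx": 0, "ry": 0, "rz": 0}, {"x": -2.7, "y": 300, "z": 112, "rx": 0, "ry": 0, "rz": 0}, {"x": -2.7, "y": 300, "z": 112, "rx": 0, "ry": 0, "rz": 0}])

```text
time: 10.6
tool_pos: [0.5084, 0.0726, 0.1666]
tool_rot: [-3.142, 0.349, -3.141]
contact_force: [-1.2, -0.0, 0.3]
opening: 0.0005
grip_force: 0.0
```

```bash
python3 -c "
from h import *
print(edge(),go([.5215,.0742,.064]),go([.5215,.0742,.05]))"
```

```text
(array([0.5219, 0.0726, 0.1018]), array([-1.16, -0.05,  0.26]), 10.6) (array([13.3,  1.6, 35.4]), array([0.01, 0.02, 0.04])) (array([18.1,  1.6, 48.5]), array([0.01, 0.02, 0.04]))
```

arm_command(series=[{"x": 4, "y": 1.4, "z": 11, "rx": 0, "ry": 0, "rz": 0}, {"x": 8, "y": 1.4, "z": 22, "rx": 0, "ry": 0, "rz": 0}, {"x": 12, "y": 1.4, "z": 32, "rx": 0, "ry": 0, "rz": 0}, {"x": 14.5, "y": 1.4, "z": 39, "rx": 0, "ry": 0, "rz": 0}, {"x": 15.5, "y": 1.4, "z": 42, "rx": 0, "ry": 0, "rz": 0}, {"x": 16.2, "y": 1.4, "z": 44, "rx": 0, "ry": 0, "rz": 0}, {"x": 16.7, "y": 1.4, "z": 45.4, "rx": 0, "ry": 0, "rz": 0}, {"x": 17.2, "y": 1.4, "z": 46.6, "rx": 0, "ry": 0, "rz": 0}, {"x": 17.6, "y": 1.4, "z": 47.7, "rx": 0, "ry": 0, "rz": 0}, {"x": 18, "y": 1.4, "z": 48.5, "rx": 0, "ry": 0, "rz": 0}, {"x": 18, "y": 1.4, "z": 48.5, "rx": 0, "ry": 0, "rz": 0}])

```text
time: 11.7
tool_pos: [0.5081, 0.074, 0.1143]
tool_rot: [-3.142, 0.349, -3.141]
contact_force: [0.1, -0.1, 0.5]
opening: 0.0004
grip_force: 0.1
```

arm_command(series=[{"x": -5, "y": 0, "z": -14, "rx": 0, "ry": 0, "rz": 0}, {"x": -15, "y": 0, "z": -42, "rx": 0, "ry": 0, "rz": 0}, {"x": -30, "y": 0, "z": -80, "rx": 0, "ry": 0, "rz": 0}, {"x": -20, "y": 40, "z": -110, "rx": 0, "ry": 0, "rz": 0}, {"x": 0, "y": 80, "z": -130, "rx": 0, "ry": 0, "rz": 0}, {"x": 10, "y": 125, "z": -150, "rx": 0, "ry": 0, "rz": 0}, {"x": 20, "y": 170, "z": -150, "rx": 0, "ry": 0, "rz": 0}, {"x": 30, "y": 215, "z": -150, "rx": 0, "ry": 0, "rz": 0}, {"x": 60, "y": 250, "z": -150, "rx": 0, "ry": 0, "rz": 0}, {"x": 95, "y": 285, "z": -150, "rx": 0, "ry": 0, "rz": 0}, {"x": 130, "y": 320, "z": -150, "rx": 0, "ry": 0, "rz": 0}, {"x": 165, "y": 350, "z": -150, "rx": 0, "ry": 0, "rz": 0}, {"x": 165, "y": 350, "z": -150, "rx": 0, "ry": 0, "rz": 0}, {"x": 165, "y": 350, "z": -150, "rx": 0, "ry": 0, "rz": 0}, {"x": 165, "y": 350, "z": -150, "rx": 0, "ry": 0, "rz": 0}])

```text
time: 13.2
tool_pos: [0.3026, 0.4234, 0.1992]
tool_rot: [-3.141, 0.349, 3.141]
contact_force: [1.1, -0.3, 0.9]
opening: 0.0002
grip_force: 0.0
```

```bash
python3 - <<'E'
from h import *
a=cv2.imread('pics/side0.png')
t=read_camera('side')['pixels'];p=read_camera('top')['pixels']
f=lambda i:cv2.convertScaleAbs(cv2.resize(i[170:245,275:308],(264,600),interpolation=cv2.INTER_NEAREST),alpha=4,beta=-60)
cv2.imwrite('pics/c7.png',np.hstack([f(a),f(t)]))
print(edge())
np.set_printoptions(linewidth=200)
i=p.astype(int).mean(2)
print(np.array([i[184:212,c-3:c+4].mean(1).astype(int) for c in (222,253,284,315)]))
for q in ('glue','screwdriver','sanding_block','jar'):
  print(q,[np.round(d['point'],4).tolist() for d in mark_of(t,q)[:1]],[np.round(d['point'],4).tolist() for d in mark_of(p,q)[:1]])
E
```

```text
(array([0.3166, 0.4231, 0.1346]), array([ 0.39, -0.19,  0.53]), 13.3)
[[100 154 158 153  95  32  11  25  23  22  22  21  21  22  16  19  20  21  20  21  21  41 101 120  86  84  80 127]
 [ 93 116 159 159 145  83  13  20  26  26  25  23  24  23  16  23  21  22  21  22  21  28  59 108 118  87  85  91]
 [ 65 101 139 161 155 106  74  11  30  28  28  26  27  26  24   9  22  21  23  22  23  23  34  76 106  99  85  81]
 [ 10   9  40 104 152 156  98  39  24  23  23  24  23  22  20  12  12  13  12  12  14  20  18  55 112 136  87  85]]Traceback (most recent call last):
  File "<stdin>", line 11, in <module>
IndexError: only integers, slices (`:`), ellipsis (`...`), numpy.newaxis (`None`) and integer or boolean arrays are valid indices
```

View pics/c7.png

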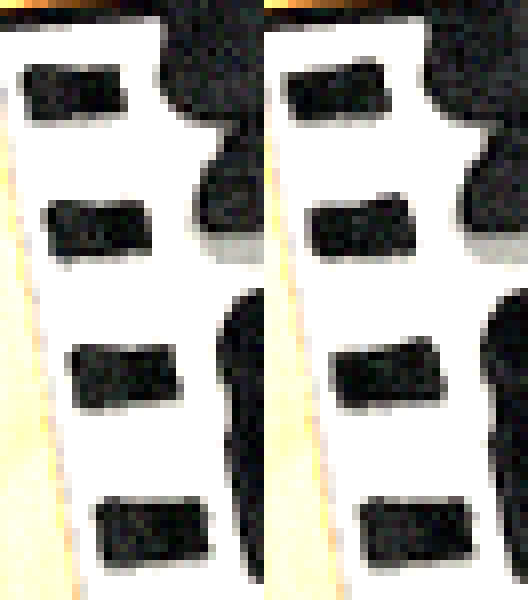

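The clean view shows the saw, lamp and extractor rockers tipped off: rear corners raised, and front halves in the top view now about 21 against the earlier 12. The charger's is unchanged at 12. The arm is clear, so I'm handing in.

```bash
python3 -c "
from cell import *
print(hand_in())"
```

```text
the job is handed in; nothing more can be done
None
```

I switched off the saw, then the extractor about 3 s later, then the lamp; the charger is still on by the final pictures, no contact with plugs or loose items was felt or seen (item positions not re-measured), and the job was handed in at about 13 s.

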